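Wake the specimen sensors in order

TASK

Wake the sensors on the three capped concrete specimens so that the logger numbers them in order: with your fingertips, lightly press down the white cap on the upright cylinder first, then the cap on the cube, then the cap on the long flat prism, each firmly enough that it clearly sinks (about 1 cm) and stays down. Only press the caps, gently: do not grasp, lift, shift or tip the specimens, leave everything else on the bench where it is, and finish with the hand clear.

Things in the scene. Friction and masses are not known exactly. Their poses are not given: they have to be found in the camera images.
- cylinder: upright round concrete test cylinder, 50 mm diameter, 100 mm high, about 0.45 kg, loose on the bench, with a sensor collar and push cap centred on its top. Origin: centre of its underside; z up
- cube: concrete test cube, 70 mm each way, about 0.8 kg, loose on the bench, with a sensor collar and push cap centred on its top. Origin: centre of its underside; z up
- prism: long concrete test prism lying flat, 160 mm long (its x), 40 mm wide (y), 40 mm high (z), about 0.6 kg, loose on the bench, with a sensor collar and push cap on its top, 50 mm from the middle towards its +x end. Origin: centre of its underside
- plain_cube: bystander: small plain concrete cube, 50 mm each way, without cap, loose. Origin: centre of its underside
- jar: bystander: white plastic jar with blue lid, 56 mm diameter, 75 mm high, loose. Origin: centre of its underside
- brush: bystander: hand brush about 0.2 m long lying flat, loose. Origin: near its middle, on the bench; its x runs along the handle to the bristles
- stub: bystander: short upright steel bar, 16 mm diameter, 90 mm high, on a round foot of 38 mm, loose. Origin: centre of its underside
- cylinder_cap_top (a point): centre of the top face of the cylinder's cap: a round white push cap, 28 mm across, standing 24 mm proud of a black collar (37 mm across, 8 mm high) glued to the top of the cylinder. The top face is 132 mm above the bench when the cap is up
- cylinder_cap (a joint): how far the cylinder's cap is pushed down, m; 0 = up. Pushing it takes about 2.5 N of steady friction plus 0.3 N per mm (4 N at 5 mm, 5.5 N at 10 mm, 7 N at 15 mm); hard stop at 20 mm, 4 mm above the collar. Let go, it stays down where it was left, or springs back to about 8 mm if pushed further; a good press is 8 to 15 mm
- cube_cap_top (a point): centre of the top face of the cube's cap: a round white push cap, 28 mm across, standing 24 mm proud of a black collar (37 mm across, 8 mm high) glued to the top of the cube. The top face is 102 mm above the bench when the cap is up
- cube_cap (a joint): how far the cube's cap is pushed down, m; 0 = up. Pushing it takes about 2.5 N of steady friction plus 0.3 N per mm (4 N at 5 mm, 5.5 N at 10 mm, 7 N at 15 mm); hard stop at 20 mm, 4 mm above the collar. Let go, it stays down where it was left, or springs back to about 8 mm if pushed further; a good press is 8 to 15 mm
- prism_cap_top (a point): centre of the top face of the prism's cap: a round white push cap, 28 mm across, standing 24 mm proud of a black collar (37 mm across, 8 mm high) glued to the top of the prism. The top face is 72 mm above the bench when the cap is up
- prism_cap (a joint): how far the prism's cap is pushed down, m; 0 = up. Pushing it takes about 2.5 N of steady friction plus 0.3 N per mm (4 N at 5 mm, 5.5 N at 10 mm, 7 N at 15 mm); hard stop at 20 mm, 4 mm above the collar. Let go, it stays down where it was left, or springs back to about 8 mm if pushed further; a good press is 8 to 15 mm
Not all that is in view belongs to the job. What is shaped like the cylinder but orange is not meant.

How it is judged:
On the way, in this order (a step that is already met when the one before it is completed fails the run):
1. the cylinder's cap is pressed down (by more than 5 mm) (value of joint cylinder_cap above 0.005 m), for 0.1 s.
2. the cube's cap is pressed down (by more than 5 mm) (value of joint cube_cap above 0.005 m), for 0.1 s.
3. the prism's cap is pressed down (by more than 5 mm) (value of joint prism_cap above 0.005 m), for 0.1 s.
At the end, for the whole second after the job is handed in: All three caps are down by more than 5 mm, the three specimens stand still and upright (tilt under 0.05 rad) within 15 mm of where they started, and the bystanders are within 15 mm of where they started (value of joint each of cylinder_cap, cube_cap, prism_cap above 0.005 m and distance of each of cylinder, cube, prism, plain_cube, jar, brush, stub from where it was at the start of the episode below 0.015 m and angle between each of cylinder, cube, prism's own z axis and vertical below 0.05 rad and linear speed of each of cylinder, cube, prism below 0.02 m/s); the robot touches nothing.
It fails at once if the cube's cap is pushed before the cylinder's cap is down (value of joint cube_cap above 0.002 m and value of joint cylinder_cap below 0.005 m).
It fails at once if the prism's cap is pushed before the cube's cap is down (value of joint prism_cap above 0.002 m and value of joint cube_cap below 0.005 m).
It fails at once if a specimen or its cap is pushed with more than 25 N (contact force between the fingers and cylinder above 25 N or contact force between the fingers and cube above 25 N or contact force between the fingers and prism above 25 N).
It fails at once if a specimen is shifted by more than 15 mm, lifted (6 mm) or tipped (0.12 rad) (distance of any of cylinder, cube, prism from where it was at the start of the episode above 0.015 m or height (world z) of any of cylinder, cube, prism above 0.006 m or angle between any of cylinder, cube, prism's own z axis and vertical above 0.12 rad).
It fails at once if a bystander (plain cube, jar, brush, steel stub) is shifted by more than 15 mm (distance of any of plain_cube, jar, brush, stub from where it was at the start of the episode above 0.015 m).
It also fails if it takes over 51 s, if anything falls off the work surface, if the arm or the gripper's body presses on something with over 40 N, if the wrist force passes 120 N, or if a joint passes its speed limit or range.

ROBOT

A 7-joint arm with a two-finger parallel gripper is mounted at the origin on the work surface. World frame = base frame: x ahead of the robot, y to its left, z up, the work surface at z = 0. Lengths are in m, angles in rad, forces in N, time in s.
With the tool pointing down it reaches from about 0.4 to 0.85 m from the base axis. Payload 4.4 kg.
Tool frame: the origin (TCP) lies midway between the tips of the shut fingers; the grasp point (between the pads) lies 19 mm behind it; z points along the fingers, y is the line along which they close (so a half turn about z gives the same grasp; the last joint's range is limited). The gripper opens to 94 mm and grips with 3 to 60 N. Pads are 16 mm wide; open, the fingers measure 119 mm over their backs; the gripper's body (75 mm by 177 mm) begins 78 mm behind the grasp point.
Start: joints at [-1.296, 0.628, 0.038, 1.517, -0.027, 0.996, -0.02], TCP at [0.217, 0.613, 0.205] pointing down, gripper open.
Joint ranges: [-3.06, 3.06], [-0.37, 2.12], [-1.25, 1.32], [0.18, 2.47], [-1.1, 4.24], [0.23, 1.98], [-2.94, 2.94]. Speed limits (rad/s): [2.57, 2.57, 3.14, 3.14, 3.14, 3.14, 3.14].

INTERFACE

Orientations are given as a unit quaternion [w, x, y, z].
In Python, from station import r gives the robot as it stands. The module is installed in compiled form; this text tells all that it offers. Calls block until the motion is done:
- r.move_ptp(position, orientation): joint-space move of the TCP to a pose.
- r.movel(position, orientation=None, velocity=0.15, threshold=None): straight line of the TCP; orientation=None keeps the orientation; velocity is the mean speed in m/s. With threshold (N) it stops when the force on the tool has changed by that much, and returns True; else False.
- r.move_joints(angles): joint-space move.
- r.command_gripper(opening, strength=None): finger opening in m; strength is the grip in N (None keeps the last); returns when the fingers have stopped.
- r.hold(seconds).
- r.solve_ik(position, orientation): joint angles nearest the present ones, or None.
- r.sense(): the state.
- r.read_camera(name): name is "side" or "top"; returns (picture, depth): 384x512x3 uint8, red, green, blue; 384x512 float32, m along the optical axis (not along the pixel's ray), 0 where there is no reading.
- r.calibration(name): a dict with "mtx" (3x3 intrinsics, pixels), "D" ([k1, k2, p1, p2, k3] as OpenCV has them; the pictures are not rectified), "T" (4x4, takes a point from camera to world coordinates). Camera axes: x right, y up, looking along -z (the intrinsics and any distortion apply to the point x, -y, -z); pixel columns grow to the right and rows downward; lengths in m; the calibration is good to about 2 mm. A picture is of the moment at which its call begins. calibration takes no time and is no camera call.
A pose or a line that the arm cannot do raises r.MotionError and nothing moves.
- r.finish_job(): hands the job in; it is judged then, once.
Trained networks look in the newest picture that a camera, given by its name, has taken for a name from the list of things; names that differ only in an ending like _2 or _b are one class to them, and where a whole thing is asked for, a point or a joint stands for the part that bears it (a point fixed in the world has none). Each returns a list of dicts, best first, with "score" (0 to 1); they miss things now and then, are a little off and sometimes report something else, mostly with a low value. They report only what shows in the picture. A call takes as long as a camera call. They do not tell look-alikes from the thing itself.
- r.look_for(camera, thing): "box" ([left, top, right, bottom] in pixels, round what is visible of it).
- r.mark_of(camera, thing): "xy" ([column, row] in pixels: a listed point, or the origin of a listed thing).
The state is a dict: "time": time; "q": joint angles; "joint_vel": joint speeds; "tau": joint torques, N m; "position": TCP position; "orientation": TCP orientation; "contact_force": force on the tool from outside, world axes, zero at the start; "moment": the same for the moment, N m; "opening": finger opening in m; "grip_force": force on a finger pad.
Only numpy, scipy, OpenCV 4.12 (cv2) and the standard library are available. Lean on these libraries where they do the work, as an engineer would, in place of code of your own. Each camera call takes 0.05 s, during which the arm holds its last target. There are 200 camera calls.

## Working session

There is one attempt and no reset: what is moved stays moved. The work goes in short steps, each a Python script; the robot and the scene stay as the last script left them, time stands still between calls to the robot, and variables do not carry over. Pictures are saved under pics/ and viewed, at most 10 in all, crops included, and the job is handed in when it is done.

```bash
mkdir -p pics; cat > h.py <<'E'
import numpy as np, cv2
from station import r
def world(cam,uv,d):
    c=r.calibration(cam);p=cv2.undistortPoints(np.array([[uv]],float),np.array(c["mtx"]),np.array(c["D"]))[0,0]
    return (np.array(c["T"])@[p[0]*d,-p[1]*d,-d,1])[:3]
def onplane(cam,uv,z):
    a=world(cam,uv,.5);b=world(cam,uv,1.);return a+(b-a)*(z-a[2])/(b[2]-a[2])
E
python3 - <<'E'
from h import *
for c in("top","side"):
    im,d=r.read_camera(c);cv2.imwrite(f"pics/{c}0.png",im[:,:,::-1]);np.save(f"{c}0.npy",d)
    for t,z in(("cylinder_cap_top",.132),("cube_cap_top",.102),("prism_cap_top",.072)):
        for m in r.mark_of(c,t)[:3]:
            u=m["xy"];dd=d[int(round(u[1])),int(round(u[0]))]
            print(c,t,round(m["score"],2),np.round(u,1),onplane(c,u,z).round(4),world(c,u,dd).round(4))
print({k:np.round(v,3) for k,v in r.sense().items()})
E
```

```text
top cylinder_cap_top 0.47 [377.4 188.8] [ 0.5409 -0.2201  0.132 ] [ 0.5407 -0.2197  0.1333]
top cylinder_cap_top 0.44 [346.5 197.1] [ 0.5193 -0.1349  0.132 ] [ 0.5193 -0.1349  0.1318]
top cube_cap_top 0.4 [188.7 216.3] [0.4765 0.2963 0.102 ] [0.4765 0.2964 0.1016]
top prism_cap_top 0.4 [313.  178.9] [ 0.5835 -0.0534  0.072 ] [ 0.5842 -0.0538  0.0684]
side cylinder_cap_top 0.47 [274.8 125.5] [ 0.525  -0.1353  0.132 ] [ 0.5251 -0.1328  0.1338]
side cylinder_cap_top 0.46 [268.  105.6] [ 0.5435 -0.2326  0.132 ] [ 0.5435 -0.2299  0.1338]
side cube_cap_top 0.57 [301.5 262.2] [0.4767 0.285  0.102 ] [0.4768 0.2856 0.1029]
side prism_cap_top 0.51 [252.4 161.5] [ 0.5855 -0.0546  0.072 ] [ 0.5856 -0.0581  0.0689]
{'time': np.float64(0.4), 'q': array([-1.296,  0.629,  0.038,  1.518, -0.027,  0.996, -0.02 ]), 'joint_vel': array([ 0.001, -0.002, -0.001, -0.001, -0.001, -0.   ,  0.   ]), 'tau': array([-2.0000e-03, -5.4902e+01,  1.1410e+00, -1.8666e+01, -5.2000e-02,
        1.8000e-02,  0.0000e+00]), 'position': array([0.217, 0.613, 0.205]), 'orientation': array([-0.   ,  0.17 ,  0.986, -0.   ]), 'contact_force': array([ 0.165, -0.372, -0.105]), 'moment': array([-0.047,  0.   , -0.023]), 'grip_force': np.float64(0.0), 'opening': np.float64(0.094)}
```

View pics/top0.png

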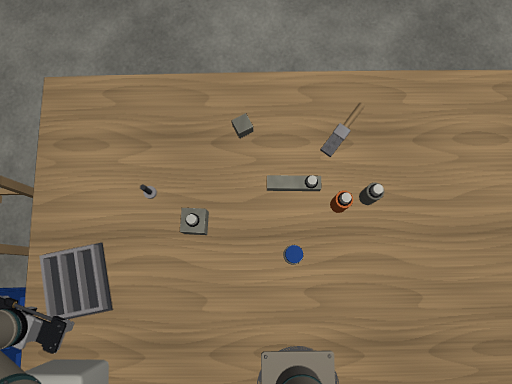

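View pics/side0.png

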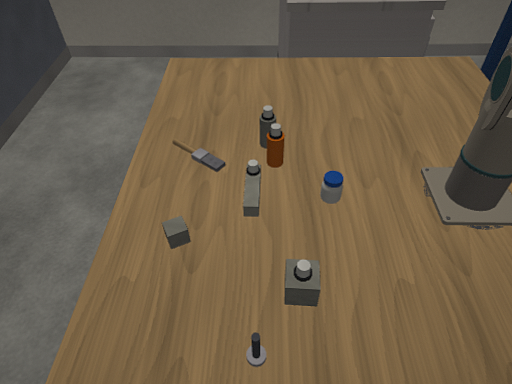

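The top view shows the grey cylinder's cap at about (376,187) and the orange look-alike's at (344,199), which I'll ignore. The cube cap is at (192,219) and the prism cap at (312,181). The side view agrees: the grey cylinder is at (268,112), behind the orange one. The network marks are a few pixels off, so I'll refine the cap centres from white pixels at cap height.

```bash
python3 - <<'E'
from h import *
G={"cyl":(.541,-.224,.132),"cube":(.4766,.290,.102),"prism":(.5845,-.055,.072)}
for c in("top","side"):
    im=cv2.imread(f"pics/{c}0.png");d=np.load(f"{c}0.npy")
    K=r.calibration(c);T=np.array(K["T"])
    v,u=np.mgrid[:384,:512];p=cv2.undistortPoints(np.stack([u,v],-1).reshape(-1,1,2).astype(float),np.array(K["mtx"]),np.array(K["D"])).reshape(384,512,2)
    P=np.stack([p[...,0]*d,-p[...,1]*d,-d],-1)@T[:3,:3].T+T[:3,3]
    for n,g in G.items():
        near=(np.hypot(P[...,0]-g[0],P[...,1]-g[1])<.035)&(im.min(2)>110)&(np.ptp(im.astype(int),axis=2)<40)
        m=near&(abs(P[...,2]-g[2])<.007)
        q=P[m];uv=np.array([u[m].mean(),v[m].mean()])
        print(c,n,m.sum(),q.mean(0).round(4),np.ptp(q,axis=0).round(3),uv.round(1),onplane(c,uv,g[2]).round(4),"brightest",im[m].min(1).max(),"med",np.median(im[m].min(1)))
    Z=im[150:250,170:400] if c=="top" else im[90:290,230:330]
    cv2.imwrite(f"pics/{c}crop.png",cv2.resize(Z,None,fx=3 if c=="top" else 2.9,fy=3 if c=="top" else 2.9,interpolation=cv2.INTER_CUBIC))
E
```

```text
top cyl 81 [ 0.5422 -0.2223  0.1307] [0.026 0.027 0.01 ] [378.1 188.4] [ 0.542  -0.2219  0.132 ] brightest 195 med 177.0
top cube 77 [0.4704 0.2908 0.1013] [0.025 0.025 0.009] [190.7 218.5] [0.4703 0.2906 0.102 ] brightest 191 med 163.0
top prism 66 [ 0.5816 -0.0506  0.0714] [0.026 0.024 0.012] [312.  179.6] [ 0.5814 -0.0505  0.072 ] brightest 194 med 171.5
side cyl 38 [ 0.5461 -0.221   0.1319] [0.023 0.025 0.006] [267.1 107.9] [ 0.5461 -0.2209  0.132 ] brightest 156 med 148.0
side cube 119 [0.4738 0.291  0.1019] [0.024 0.025 0.006] [303.1 264.8] [0.4738 0.2911 0.102 ] brightest 166 med 152.0
side prism 49 [ 0.585  -0.0511  0.0717] [0.025 0.024 0.007] [252.5 162.4] [ 0.585  -0.0508  0.072 ] brightest 165 med 153.0
```

View pics/topcrop.png

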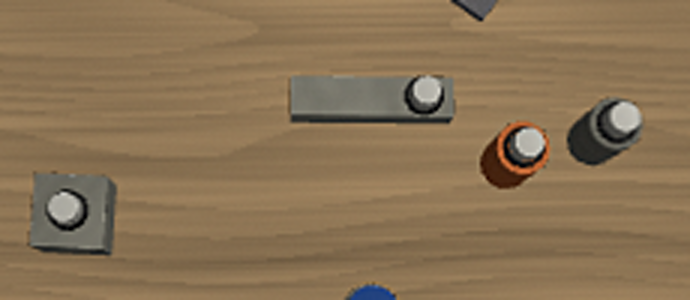

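Both views agree to about 4 mm, so I'll average them. Next I shut the fingers, travel high and press the cylinder.

```bash
cat >> h.py <<'E'
C={"cyl":(.544,-.2215,.132),"cube":(.472,.291,.102),"prism":(.583,-.051,.072)}
def pick(p):
    best=None
    for a in np.linspace(0,np.pi,13)[:-1]:
        o=np.array([0,np.cos(a),np.sin(a),0]);q=r.solve_ik(p,o)
        if q is not None:
            s=np.abs(np.array(q)-r.sense()["q"]).max()
            if best is None or s<best[0]: best=(s,o)
    return best[1]
def say(t):
    s=r.sense();print(t,round(float(s["time"]),2),np.round(s["position"],4),"F",np.round(s["contact_force"],2))
def press(n,depth=.0115):
    x,y,z=C[n];o=pick([x,y,z+.1]);print(n,o.round(3))
    r.move_ptp([x,y,z+.1],o);say("above")
    r.movel([x,y,z+.012],velocity=.1);r.hold(.2);say("near")
    for k in np.arange(.006,-depth-1e-4,-.0035).tolist()+[-depth]:
        hit=r.movel([x,y,z+k],velocity=.02,threshold=10);say(f"{k:.4f} {hit}")
        if hit: break
    r.hold(.2);say("held")
    r.movel([x,y,z+.1],velocity=.1);say("up")
def check(n):
    x,y,z=C[n]
    for c in("top","side"):
        im,d=r.read_camera(c);K=r.calibration(c);T=np.array(K["T"])
        v,u=np.mgrid[:384,:512];p=cv2.undistortPoints(np.stack([u,v],-1).reshape(-1,1,2).astype(float),np.array(K["mtx"]),np.array(K["D"])).reshape(384,512,2)
        P=np.stack([p[...,0]*d,-p[...,1]*d,-d],-1)@T[:3,:3].T+T[:3,3]
        m=(np.hypot(P[...,0]-x,P[...,1]-y)<.009)&(P[...,2]<z+.02)
        print(c,n,m.sum(),"z med",np.median(P[m][:,2]).round(4),"was",z)
        cv2.imwrite(f"pics/{c}_{n}.png",im[:,:,::-1])
E
python3 - <<'E'
from h import *
r.command_gripper(0.0,10)
s=r.sense();p=s["position"];print(s["opening"])
r.movel([p[0],p[1],.3],velocity=.2)
press("cyl")
E
```

```text
0.0006684741926679127
cyl [0.    0.707 0.707 0.   ]
above 5.58 [ 0.5445 -0.2206  0.2319] F [-0.29 -0.13  1.17]
near 6.82 [ 0.5444 -0.2217  0.1446] F [-0.07 -0.75 -0.34]
0.0060 False 7.27 [ 0.5439 -0.2215  0.1378] F [ 0.61 -0.92  0.26]
0.0025 False 7.59 [ 0.5439 -0.2215  0.1343] F [-0.38 -0.39 -0.36]
-0.0010 False 7.92 [ 0.5439 -0.2215  0.1309] F [-0.18 -0.16  0.13]
-0.0045 False 8.24 [ 0.5439 -0.2214  0.1273] F [-0.19 -0.03  0.14]
-0.0080 False 8.57 [ 0.5439 -0.2214  0.1238] F [0.4  0.96 1.78]
-0.0115 False 8.89 [ 0.5439 -0.2214  0.1204] F [-0.5   1.25  2.76]
-0.0115 False 9.14 [ 0.544  -0.2214  0.1204] F [-1.42  0.69  1.81]
held 9.34 [ 0.5439 -0.2215  0.1204] F [-0.4   0.57  1.91]
up 10.61 [ 0.5437 -0.2212  0.2313] F [ 0.28  0.95 -0.63]
```

```bash
python3 - <<'E'
from h import *
x,y,z=C["cyl"];r.movel([x-.15,y,z+.1],velocity=.2);check("cyl")
a=cv2.imread("pics/top_cyl.png")[150:250,300:420];b=cv2.imread("pics/side_cyl.png")[80:180,220:340]
cv2.imwrite("pics/c1.png",cv2.resize(np.vstack([a,b]),None,fx=3,fy=3))
E
```

```text
top cyl 31 z med 0.1222 was 0.132
side cyl 15 z med 0.1225 was 0.132
```

View pics/c1.png

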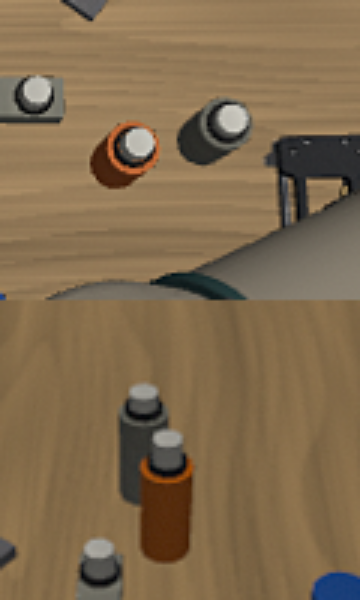

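In both views the grey cylinder stands upright with its cap about 10 mm lower, and visibly shorter than the orange one's. On to the cube.

```bash
python3 - <<'E'
from h import *
press("cube")
x,y,z=C["cube"];r.movel([x+.03,y-.2,.22],velocity=.25);check("cube");check("cyl")
E
```

```text
cube [ 0.    -0.259  0.966  0.   ]
above 13.49 [0.4728 0.2892 0.2022] F [ 0.53 -0.74 -0.16]
near 14.72 [0.4723 0.2912 0.1146] F [-0.37  0.72  0.48]
0.0060 False 15.18 [0.4719 0.2909 0.1078] F [ 0.23 -0.36 -0.57]
0.0025 False 15.5 [0.4719 0.291  0.1044] F [-0.09  0.37  0.39]
-0.0010 False 15.82 [0.4718 0.2909 0.1008] F [-0.88  0.   -0.29]
-0.0045 False 16.15 [0.4719 0.291  0.0973] F [-1.26  1.04  0.4 ]
-0.0080 False 16.48 [0.4719 0.2909 0.0938] F [0.22 0.37 0.84]
-0.0115 False 16.8 [0.4719 0.2909 0.0904] F [-0.59 -0.28  2.13]
-0.0115 False 17.05 [0.4719 0.291  0.0904] F [-1.17 -0.18  1.11]
held 17.25 [0.4719 0.291  0.0904] F [-1.69 -0.91  1.04]
up 18.52 [0.4716 0.2908 0.2014] F [-0.06  1.03 -0.36]
top cube 32 z med 0.092 was 0.102
side cube 54 z med 0.0928 was 0.102
top cyl 32 z med 0.1225 was 0.132
side cyl 9 z med 0.1232 was 0.132
```

```bash
python3 - <<'E'
from h import *
check("prism")
press("prism")
x,y,z=C["prism"];r.movel([x-.1,y+.15,.2],velocity=.2)
for n in C: check(n)
a=cv2.imread("pics/top_prism.png")[90:270,130:400];b=cv2.imread("pics/side_prism.png")[90:370,140:360]
cv2.imwrite("pics/c2.png",cv2.resize(np.hstack([np.pad(a,((0,100),(0,0),(0,0))),b]),None,fx=1.6,fy=1.6))
say("end")
E
```

```text
top prism 31 z med 0.0707 was 0.072
side prism 20 z med 0.0714 was 0.072
prism [0. 0. 1. 0.]
above 20.49 [ 0.5825 -0.0494  0.1718] F [-0.08  0.42  0.23]
near 21.73 [ 0.5834 -0.051   0.0846] F [0.22 0.4  0.27]
0.0060 False 22.18 [ 0.5829 -0.051   0.0778] F [-0.09  0.6  -0.13]
0.0025 False 22.5 [ 0.5829 -0.051   0.0743] F [-0.41  0.26 -0.17]
-0.0010 False 22.82 [ 0.5829 -0.051   0.0709] F [-0.73 -0.28 -1.  ]
-0.0045 False 23.15 [ 0.5829 -0.051   0.0673] F [ 0.18  0.12 -0.45]
-0.0080 False 23.48 [ 0.5829 -0.0509  0.0638] F [-0.55  0.5   1.16]
-0.0115 False 23.8 [ 0.5829 -0.051   0.0604] F [-1.14  0.63  1.52]
-0.0115 False 24.05 [ 0.5829 -0.051   0.0604] F [-0.78  0.47  2.22]
held 24.25 [ 0.5829 -0.051   0.0604] F [-0.35  0.6   0.54]
up 25.52 [ 0.5825 -0.0508  0.1713] F [-0.57  0.55 -0.74]
top cyl 33 z med 0.1224 was 0.132
side cyl 19 z med 0.1232 was 0.132
top cube 34 z med 0.0922 was 0.102
side cube 56 z med 0.0931 was 0.102
top prism 29 z med 0.062 was 0.072
side prism 19 z med 0.0627 was 0.072
end 26.88 [0.4832 0.0983 0.1999] F [-0.42  0.36 -0.11]
```

View pics/c2.png

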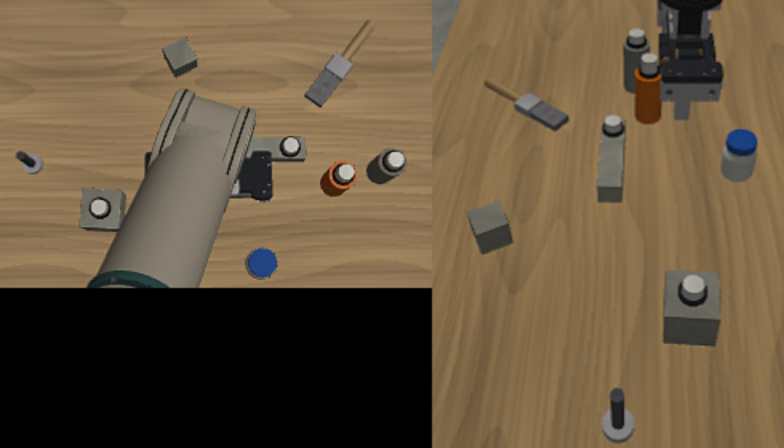

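All three caps read about 9 mm down in both cameras. The specimens and bystanders are where they started, and the hand is clear at z = 0.2. Handing in.

```bash
python3 -c "
from station import r
r.hold(.3);print(r.finish_job())"
```

```text
the job is handed in; nothing more can be done
None
```

I pressed the cylinder, cube and prism caps in that order, each ending about 9 mm down in both cameras with nothing visibly shifted and the hand clear; the job is handed in, but no verdict was returned.

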